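# Clear the jig and hold the spacer block against its fence

## Task

Free the jig: stand the two cream-coloured bushes from its steel bed upright in the two empty cells of the orange tray, one in each, and let go of them. Then set the aluminium spacer block on the bed, holes up, its long side flush against the middle of the fence's steel pad, and press it firmly (about 10 N each way) against the pad and down on the bed at once. Finish while still holding it pressed like that, and leave the nut, the yellow tin and the mug where they are.

Things in the scene. Friction and masses are not known exactly. Their poses are not given: they have to be found in the camera images.
- bush_1_center (a point): Centre (half-way up) of one of two equal flanged cream/brass bushes, standing upright on the jig's bed: 24 mm diameter where gripped (as wide as its flange), 22 mm high, 30 g. z up.
- bush_2_center (a point): The same point of the other, equal bush.
- block_center (a point): Centre (half-way up) of the loose aluminium spacer block: 30 mm along its x, 50 mm along its y, 20 mm high, about 80 g, two holes in its top. It lies flat on the bench behind the jig. Grasp it from above across its 50 mm length, so that both 50 mm sides stay free.
- pad_foot (a point): Fixed point of the jig: middle of the front face of the fence's steel pad, at the height of the bed's top (20 mm above the bench). x points into the fence (away from the robot), y along the fence, z up. The block is seated when its centre is at x = -15, y = 0, z = +10 mm here, its x axis along this x (either way round). All rigid, fixed to the bench.
- cell_a (a point): Centre of the floor (3 mm above the bench) of the cell nearest the robot of the fixed orange tray with three cells in a row along its x. Each cell is 46 mm (tray x) by 60 mm (tray y) inside, walls 3 mm thick and 12 mm high over the floor; z up. Empty at the start.
- cell_b (a point): The same point of the middle cell, 49 mm from cell_a along +x, equal to it and empty at the start.
- bush_1: The bush of bush_1_center; origin at the centre of its underside.
- bush_2: The bush of bush_2_center; origin at the centre of its underside.
- block: The spacer block; origin at the centre of its underside.
- bed: The jig's flat dark steel bed, fixed, top 20 mm above the bench, 138 mm along the fence, reaching from the pad's face to 82 mm in front of it. Round it a base plate 172 mm along the fence by 112 mm, 12 mm high. Origin on the base plate's top.
- fence: The jig's fence, fixed: a steel pad 44 mm wide in the middle, rising 26 mm over the bed's top, in front of a blue rail 138 mm long that is set back 8 mm from the pad's face and rises 28 mm over the bed's top, a yellow mark on top at its middle. Origin on the base plate's top below the jig's middle.
- stop_nut: Dark knurled nut, 24 mm diameter, 14 mm high, in the third (far end) cell of the tray, 49 mm beyond cell_b; stays there. Origin at its underside.
- tin: Flat round tin with a yellow lid, 57 mm diameter, 24 mm high, on the bench on the robot's side of the jig; stays there. Origin at its underside.
- mug: White spotted mug, 82 mm by 114 mm over its handle, 91 mm high, on the bench to the right of the jig; stays there. Origin at its underside. Fixed and also to be kept clear of: a tall white paper roll (about x 0.60, y 0.02, 0.23 m high), a black power unit (about x 0.32, y -0.19, 0.09 m high) and cartons (x over 0.53, y under -0.2, 0.24 m high).

How it is judged:
On the way:
1. both bushes stand upright in the two empty tray cells, one in each, released (((horizontal distance between bush_1_center and cell_a below 0.026 m and z of bush_1_center in the frame of cell_a between 0.006 and 0.015 m and angle between each of bush_1_center, bush_2_center's own z axis and vertical below 0.1 rad and horizontal distance between bush_2_center and cell_b below 0.026 m and z of bush_2_center in the frame of cell_b between 0.006 and 0.015 m) or (horizontal distance between bush_1_center and cell_b below 0.026 m and z of bush_1_center in the frame of cell_b between 0.006 and 0.015 m and angle between each of bush_1_center, bush_2_center's own z axis and vertical below 0.1 rad and horizontal distance between bush_2_center and cell_a below 0.026 m and z of bush_2_center in the frame of cell_a between 0.006 and 0.015 m)) and linear speed of each of bush_1, bush_2 below 0.02 m/s and contact force between each of the arm, the fingers and bush_1 below 0.05 N and contact force between each of the arm, the fingers and bush_2 below 0.05 N), for 0.2 s.
At the end, for the whole second after the job is handed in: Bushes upright, released, on the floors of the two free cells, one each. Block holes up on the bed (2.5 mm), at the pad (3 mm), centred along it within 10 mm, square and level within 0.06 rad, still, pressed with over 3 N on the fence and over 4 N on the bed through the last second (all of step 1 and x of block_center in the frame of pad_foot between -0.018 and -0.012 m and y of block_center in the frame of pad_foot between -0.01 and 0.01 m and z of block_center in the frame of pad_foot between 0.0075 and 0.0125 m and angle between the x axis of block_center and the x axis of pad_foot, either way round below 0.06 rad and angle between block_center's own z axis and vertical below 0.06 rad and contact force between block and fence above 3 N and contact force between block and bed above 4 N and linear speed of block below 0.01 m/s); the arm keeps its last pose, push and grip.
It fails at once if the nut was shifted by more than 30 mm (distance of stop_nut from where it was at the start of the episode above 0.03 m).
It fails at once if the tin was shifted by more than 30 mm (distance of tin from where it was at the start of the episode above 0.03 m).
It fails at once if the mug was shifted by more than 30 mm (distance of mug from where it was at the start of the episode above 0.03 m).
It also fails if it takes over 72 s, if anything falls off the work surface, if the arm or the gripper's body presses on something with over 40 N, if the wrist force passes 120 N, or if a joint passes its speed limit or range.

## Robot

A 6-joint arm with a two-finger parallel gripper is mounted at the origin on the work surface; the furniture and walls round the work are solid. World frame = base frame: x ahead of the robot, y to its left, z up, the work surface at z = 0. Lengths are in m, angles in rad, forces in N, time in s.
With the tool pointing down it reaches from about 0.25 to 0.775 m from the base axis. Payload 4 kg.
Tool frame: the origin (TCP) lies midway between the tips of the shut fingers; the grasp point (between the pads) lies 19 mm behind it; z points along the fingers, x is the direction in which the jaws open and shut, and the axes are right-handed (so a half turn about z gives the same grasp; the last joint's range is limited). The gripper opens to 94 mm and grips with 3 to 60 N. Pads are 16 mm wide; open, the fingers measure 119 mm over their backs; the gripper's body (75 mm by 177 mm) begins 78 mm behind the grasp point.
Start: joints at [1.092, 0.087, 1.371, -0, 1.684, -0.103], TCP at [0.202, 0.512, 0.206] pointing down, gripper open.
Joint ranges: [-3.1, 3.1], [-0.76, 2.03], [0.27, 2.55], [-1.08, 4.22], [0.17, 2.65], [-2.57, 2.57]. Speed limits (rad/s): [2.79, 2.79, 3.14, 3.14, 3.14, 3.14].

## Interface

Orientations are given as [roll, pitch, yaw] about the fixed x, y, z axes, in that order (R = Rz(yaw) Ry(pitch) Rx(roll)).
In Python, from bench import robot gives the robot as it stands.
- The arm moves only by the shell command python3 -m handwheel 'ROWS'. ROWS is a JSON object of lists of equal length, an entry for each row: "delta_pos": the shift along the tool's x, y, z in mm, a list of three; "rotation": the turn, a rotation vector about the tool's x, y, z in rad, a list of three; "claw": the closure, from -1 (fully open) to 1 (shut). In form: {"delta_pos": [[tx, ty, tz], ...], "rotation": [[wx, wy, wz], ...], "claw": [claw, ...]}. A call has exactly 8 rows; each row shifts and turns the commanded pose from where the row before left it, along the tool's axes as they then stand; what a row does not reach is not made up. A row lasts 1/8 s, in which the tool goes at most 62.5 mm and 10.7 degrees, less where a joint would pass 70% of its speed; a pose out of reach is approached as far as the arm can. A call with a gripper value outside its range is refused whole. The fingers move at their own pace and stop on an object; the grip force is fixed at half the most. Time passes only in rows, so rows that do not move let the fingers close, or fill a call up. It gives the time, the measured TCP pose, the force and the opening at its end, in the units of the state.
- robot.get_obs(): the state, without advancing time (a new reading comes with each control period).
- robot.snapshot(name): name is "scene" or "top"; returns a dict with "color" (384x512x3 uint8, red, green, blue), "intrinsics" (3x3 intrinsics, pixels), "eye" and "rotation" of the camera in the world. Camera axes: x right, y down, z forward; pixel columns grow to the right and rows downward; lengths in m; the calibration is good to about 2 mm. A picture is of the moment at which its call begins. There is no depth.
- robot.close_job(): hands the job in, once; it reports no verdict.
The state is a dict: "time": time; "joint_positions": joint angles; "qvel": joint speeds; "joint_torque": joint torques, N m; "tool_pos": TCP position; "ee_rot": TCP orientation; "wrist_force": force on the tool from outside, world axes, zero at the start; "wrist_torque": the same for the moment, N m; "width": finger opening in m.
Only numpy, scipy, OpenCV 4.12 (cv2) and the standard library are available. Lean on these libraries where they do the work, as an engineer would, in place of code of your own. Each camera call takes 0.05 s, during which the arm holds its last target.

## Working session

There is one attempt and no reset: what is moved stays moved. The work goes in short steps, Python scripts to look and compute and a shell command to move; the robot and the scene stay as the last step left them, time stands still between calls to the robot, and variables do not carry over. Pictures are saved under pics/ and viewed, and the job is handed in when it is done.

```bash
ls; mkdir -p pics; python3 - <<'E'
from bench import robot
import cv2
o=robot.get_obs()
for k,v in o.items(): print(k,v)
for n in ("scene","top"):
    s=robot.snapshot(n); print(n,s["intrinsics"],s["eye"],s["rotation"])
    cv2.imwrite(f"pics/{n}0.png",cv2.cvtColor(s["color"],cv2.COLOR_RGB2BGR))
E
```

```text
pics
time 0.0
joint_positions [ 1.09192916e+00  8.79411039e-02  1.37224446e+00  1.41797213e-05
  1.68361731e+00 -1.03091064e-01]
qvel [ 5.34205648e-05  7.84964124e-04 -7.14425666e-04 -2.37763387e-04
 -5.23479682e-04  3.07918680e-04]
joint_torque [-7.58355745e-04 -3.40171766e+01 -3.02432334e+01  7.17326417e-02
  3.29788565e-02 -1.68277552e-04]
tool_pos [0.2015849  0.51112917 0.20431676]
ee_rot [-3.14135118e+00  2.19703766e-03  1.19502207e+00]
wrist_force [-0.66825873  0.66440672  0.67625506]
wrist_torque [-0.01873208 -0.04273059  0.02037485]
width 0.09394730568534065
scene [[373.38453825   0.         257.32944174]
 [  0.         373.38453825 190.72124906]
 [  0.           0.           1.        ]] [-0.1061663  -0.47192533  0.52325158] [-2.08217155  0.0254184  -0.78228581]
top [[394.43088392   0.         256.59503459]
 [  0.         394.43088392 193.188246  ]
 [  0.           0.           1.        ]] [0.37152868 0.16288548 0.97917615] [-2.99980611  0.0145612  -1.57009035]
```

View pics/scene0.png

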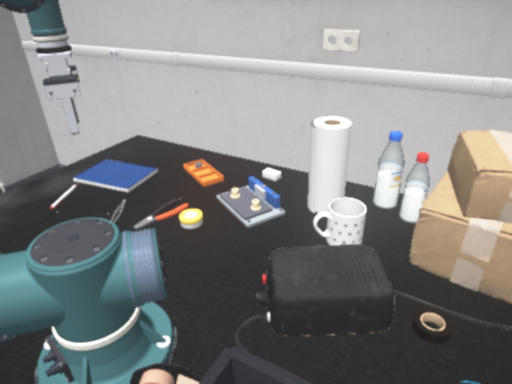

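View pics/top0.png

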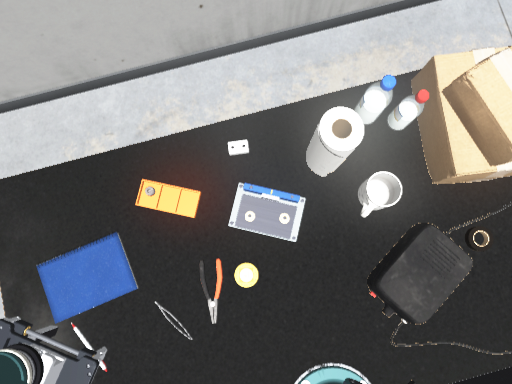

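```bash
cat > h.py <<'E'
from bench import robot
import numpy as np, cv2
from scipy.spatial.transform import Rotation as R
def snap(n):
    s=robot.snapshot(n); s["bgr"]=cv2.cvtColor(s["color"],cv2.COLOR_RGB2BGR)
    s["R"]=R.from_euler('xyz',s["rotation"]).as_matrix(); return s
def ray(s,uv,z):
    d=s["R"]@np.linalg.solve(s["intrinsics"],[uv[0],uv[1],1.]); e=np.array(s["eye"])
    return e+d*(z-e[2])/d[2]
def proj(s,p):
    q=s["intrinsics"]@(s["R"].T@(np.array(p)-s["eye"])); return q[:2]/q[2]
def crop(s,name,x0,y0,w,h,f):
    cv2.imwrite("pics/"+name,cv2.resize(s["bgr"][y0:y0+h,x0:x0+w],None,fx=f,fy=f,interpolation=cv2.INTER_CUBIC))
E
python3 - <<'E'
from h import *
s=snap("top"); crop(s,"t1.png",120,130,200,150,4)
s2=snap("scene"); crop(s2,"s1.png",170,140,130,95,6)
for p in ([0.2,0.51,0.2],[0.4,0.1,0.02]): print(proj(s,p),proj(s2,p))
E
```

```text
[ 80.45472418 340.23231139] [ 75.77041631 130.75369747]
[288.42292114 237.60086478] [244.50162089 217.98730868]
```

View pics/t1.png

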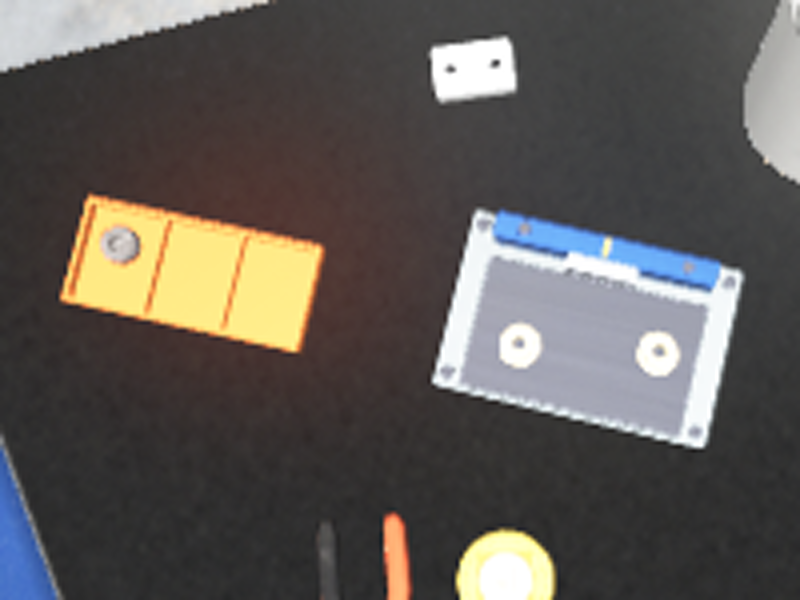

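View pics/s1.png

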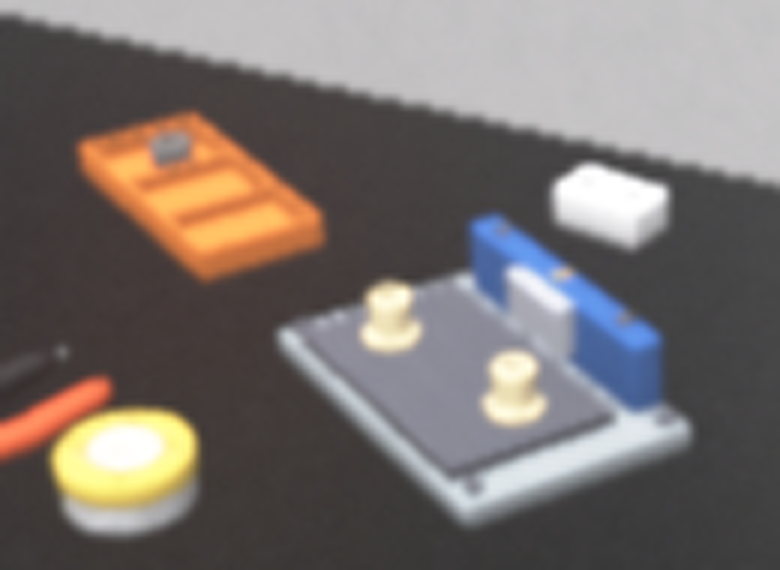

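```bash
python3 - <<'E'
from h import *
s=snap("top"); s2=snap("scene")
def comps(s,m,box,amin=15):
    x0,y0,w,h=box; mm=np.zeros_like(m); mm[y0:y0+h,x0:x0+w]=m[y0:y0+h,x0:x0+w]
    n,l,st,c=cv2.connectedComponentsWithStats(mm)
    return [(st[i],c[i],l==i) for i in range(1,n) if st[i][4]>=amin]
def rect(mask): 
    c=max(cv2.findContours(mask.astype(np.uint8),0,1)[0],key=len); r=cv2.minAreaRect(c); return r, cv2.boxPoints(r)
hsv=cv2.cvtColor(s["bgr"],cv2.COLOR_BGR2HSV); hsv2=cv2.cvtColor(s2["bgr"],cv2.COLOR_BGR2HSV)
# tray
m=cv2.inRange(hsv,(5,120,80),(25,255,255))
for st,c,k in comps(s,m,(130,170,80,60),100):
    r,b=rect(k); print("tray",st,r)
    P=np.array([ray(s,p,0.012) for p in b]); print(P.round(4), "c",P.mean(0).round(4),[np.linalg.norm(P[i]-P[i-1]).round(4) for i in range(4)])
# nut
print("hsv nut",hsv[191,150],"block",hsv[147,238],"bush",hsv[216,247],hsv[216,249],"plate",hsv[215,234],"bed",hsv[215,265])
# block
m=cv2.inRange(hsv,(0,0,140),(180,60,255))
for st,c,k in comps(s,m,(215,130,50,40),50):
    r,b=rect(k); print("block",st,r); 
    for z in (0,0.02):
        P=np.array([ray(s,p,z) for p in b]); print(z,P.round(4),"c",P.mean(0).round(4),[np.linalg.norm(P[i]-P[i-1]).round(4) for i in range(4)])
m=cv2.inRange(hsv,(100,120,80),(130,255,255))
for st,c,k in comps(s,m,(230,170,90,60),50):
    r,b=rect(k); print("rail",st,r)
    P=np.array([ray(s,p,0.048) for p in b]); print(P.round(4),"c",P.mean(0).round(4))
m=cv2.inRange(hsv,(10,30,170),(35,255,255))
for st,c,k in comps(s,m,(235,190,70,45),6):
    print("cream top",st,c,ray(s,c,0.042),ray(s,c,0.025))
m=cv2.inRange(hsv2,(10,40,100),(35,255,255))
for st,c,k in comps(s2,m,(215,180,60,40),6):
    print("cream scene",st,c,ray(s2,c,0.031))
# dark hole centre of the plate
m=((hsv[...,2]>150)|0).astype(np.uint8)
E
```

```text
tray [ 135  178   67   40 1264] ((167.9293975830078, 197.817626953125), (62.47596740722656, 28.7432804107666), 12.52880859375)
[[0.4803 0.4801 0.012 ]
 [0.5509 0.4675 0.012 ]
 [0.5164 0.3139 0.012 ]
 [0.4466 0.3278 0.012 ]] c [0.4985 0.3973 0.012 ] [np.float64(0.1559), np.float64(0.0717), np.float64(0.1575), np.float64(0.0712)]
hsv nut [ 10  15 204] block [  0   0 255] bush [ 30   5 255] [120  19 186] plate [ 96   5 250] bed [114  23 179]
block [227 139  22  17 283] ((237.8692626953125, 146.95384216308594), (14.015924453735352, 20.589765548706055), 82.87498474121094)
0 [[0.6456 0.2536 0.    ]
 [0.6521 0.2014 0.    ]
 [0.6156 0.1968 0.    ]
 [0.6091 0.2488 0.    ]] c [0.6306 0.2251 0.    ] [np.float64(0.0368), np.float64(0.0527), np.float64(0.0368), np.float64(0.0524)]
0.02 [[0.64   0.2518 0.02  ]
 [0.6464 0.2006 0.02  ]
 [0.6107 0.1961 0.02  ]
 [0.6043 0.247  0.02  ]] c [0.6253 0.2239 0.02  ] [np.float64(0.036), np.float64(0.0516), np.float64(0.036), np.float64(0.0513)]
rail [244 183  27  11 183] ((256.5028076171875, 188.6544952392578), (26.90818977355957, 7.645223617553711), 12.994616508483887)
[[0.5138 0.2101 0.048 ]
 [0.5318 0.2061 0.048 ]
 [0.517  0.1434 0.048 ]
 [0.4991 0.1476 0.048 ]] c [0.5154 0.1768 0.048 ]
rail [272 189  28  13 185] ((285.43603515625, 195.39671325683594), (27.14116096496582, 7.672817230224609), 13.240518569946289)
[[0.4976 0.1414 0.048 ]
 [0.5156 0.1371 0.048 ]
 [0.5005 0.0744 0.048 ]
 [0.4826 0.0788 0.048 ]] c [0.4991 0.1079 0.048 ]
cream scene [215 180   9   3  20] [218.15 180.75] [0.46881751 0.28262433 0.031     ]
cream scene [230 186  10  13  75] [234.65333333 192.29333333] [0.45619053 0.19803929 0.031     ]
cream scene [251 202  10   9  56] [255.5        205.96428571] [0.44521046 0.10717169 0.031     ]
```

```bash
cat > m2.py <<'E'
from h import *
s=snap("top"); f=8
x0,y0=225,175
g=s["bgr"][y0:y0+70,x0:x0+85]; G=cv2.resize(g,None,fx=f,fy=f,interpolation=cv2.INTER_CUBIC)
def px(p): return ((p[0]+.5)/f-.5+x0,(p[1]+.5)/f-.5+y0)
gray=cv2.cvtColor(G,cv2.COLOR_BGR2GRAY)
def boxp(m,z,name):
    c=max(cv2.findContours(m,0,1)[0],key=cv2.contourArea); b=cv2.boxPoints(cv2.minAreaRect(c))
    P=np.array([ray(s,px(p),z) for p in b]); L=[np.linalg.norm(P[i]-P[i-1]).round(4) for i in range(4)]
    print(name,P[:,:2].round(4).tolist(),"c",P.mean(0)[:2].round(4),L); return P
# plate: everything brighter than black bench, except blue
hsv=cv2.cvtColor(G,cv2.COLOR_BGR2HSV)
m=(hsv[...,2]>110).astype(np.uint8)*255
boxp(m,0.012,"plate")
mb=cv2.inRange(hsv,(100,8,120),(135,60,215)); mb=cv2.morphologyEx(mb,cv2.MORPH_OPEN,np.ones((13,13)))
P=boxp(mb,0.020,"bed")
cv2.imwrite("pics/bedmask.png",mb); cv2.imwrite("pics/jig8.png",G)
w=((hsv[...,2]>225)).astype(np.uint8)*255
n,l,st,c=cv2.connectedComponentsWithStats(w)
for i in range(1,n):
    if st[i][4]>300:
        cc=max(cv2.findContours((l==i).astype(np.uint8),0,1)[0],key=cv2.contourArea)
        (ctr,r)=cv2.minEnclosingCircle(cc); p=px(ctr)
        print("bright",st[i],p,"r mm",r/f*0.95/394*1000,ray(s,p,0.042)[:2].round(4),ray(s,p,0.025)[:2].round(4))
y=cv2.inRange(hsv,(20,80,150),(40,255,255)); M=cv2.moments(y)
if M["m00"]: p=px((M["m10"]/M["m00"],M["m01"]/M["m00"])); print("yellow mark",ray(s,p,0.048).round(4))
E
python3 m2.py
```

```text
plate [[0.4283, 0.2496], [0.5433, 0.2234], [0.5017, 0.0527], [0.3883, 0.0814]] c [0.4654 0.1518] [np.float64(0.1729), np.float64(0.118), np.float64(0.1757), np.float64(0.117)]
bed [[0.4272, 0.2322], [0.512, 0.2131], [0.4798, 0.0772], [0.396, 0.0978]] c [0.4538 0.1551] [np.float64(0.138), np.float64(0.0869), np.float64(0.1397), np.float64(0.0863)]
bright [   28    65   613   468 60686] (266.5049476623535, 212.2430534362793) r mm 97.61422346086066 [0.4594 0.153 ] [0.461  0.1528]
bright [ 161  288   80   87 5148] (249.40488815307617, 215.94113540649414) r mm 13.388624469640895 [0.4506 0.1937] [0.452  0.1943]
bright [ 433  305   85   86 5164] (283.6875, 218.0986442565918) r mm 13.57554711666204 [0.4454 0.1122] [0.4468 0.1113]
```

```bash
python3 -c "
import cv2,numpy as np
a=cv2.imread('pics/jig8.png');b=cv2.imread('pics/bedmask.png')
cs=cv2.findContours(b[...,0],0,1)[0];cv2.drawContours(a,cs,-1,(0,0,255),1);cv2.imwrite('pics/jig8c.png',a)"
```

```text
(no output)
```

View pics/jig8c.png

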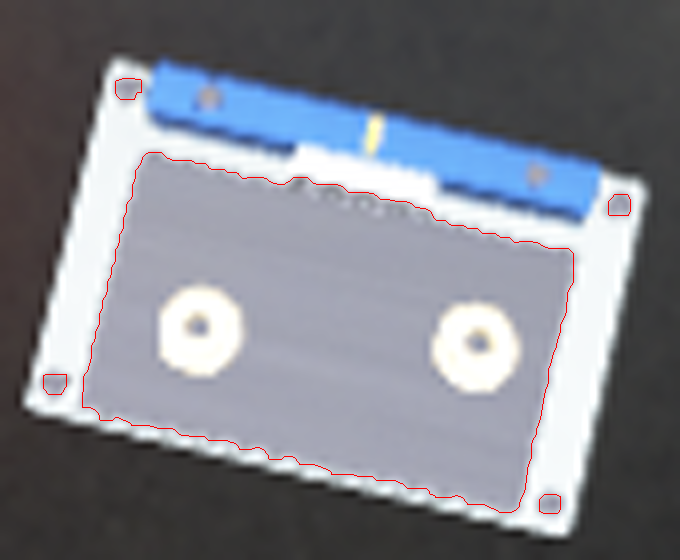

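```bash
python3 - <<'E'
from h import *
s=snap("top"); f=8
px=lambda p:((p[0]+.5)/f-.5+225,(p[1]+.5)/f-.5+175)
W=lambda p,z:ray(s,px(p),z)[:2]
q=dict(fl=W((83,411),.02),fr=W((517,515),.02),bl=W((145,151),.02),br=W((574,249),.02))
for k in q: print(k,q[k].round(4))
d=q['fl']-q['fr'];d2=q['bl']-q['br']; print(np.degrees(np.arctan2(-d[0],d[1])),np.degrees(np.arctan2(-d2[0],d2[1])),np.linalg.norm(d),np.linalg.norm(d2))
yaw=np.radians(-13.35); x=np.array([np.cos(yaw),np.sin(yaw)]); y=np.array([-x[1],x[0]])
for k in q: print(k,(q[k]@x).round(4),(q[k]@y).round(4))
R4=[W(p,.048) for p in((160,62),(600,163))]; print("rail back",[ (r@x,r@y) for r in R4])
for p in ((375,116),(370,152)): r=W(p,.048); print("mark",r,r@x,r@y)
for p in ((297,148),(438,184)): r=W(p,.046); print("padtop",r,r@x,r@y)
for p in ((112,57),(649,187),(574,538),(25,407)): r=W(p,.012); print("plate",r,r@x,r@y)
for p in ((297,192),(433,222)): r=W(p,.02); print("padfoot?",r,r@x,r@y)
# scene view
s2=snap("scene"); crop(s2,"s2.png",210,165,85,65,9)
# block holes
x0,y0=220,132; g=cv2.resize(cv2.cvtColor(s["bgr"][y0:y0+32,x0:x0+40],cv2.COLOR_BGR2GRAY),None,fx=12,fy=12,interpolation=cv2.INTER_CUBIC)
cv2.imwrite("pics/blk.png",g)
E
```

```text
fl [0.4281 0.2295]
fr [0.3968 0.0982]
bl [0.5079 0.2111]
br [0.4775 0.0799]
-13.424144393710442 -13.042475750219097 0.1350221989811679 0.13468303968306597
fl 0.3636 0.3222
fr 0.3634 0.1872
bl 0.4454 0.3227
br 0.4461 0.188
rail back [(np.float64(0.46904296108374227), np.float64(0.32239831997458046)), (np.float64(0.46944363827359636), np.float64(0.18774415603073963))]
mark [0.51435366 0.14111008] 0.467872498322872 0.25606066417622353
mark [0.50350578 0.14264905] 0.45696240372190844 0.2550532883282094
padtop [0.50502567 0.16439773] 0.45341948378575814 0.27656521219734964
padtop [0.49412913 0.12238967] 0.45251701009169365 0.23317630567234895
plate [0.53857213 0.2219796 ] 0.47276385386812747 0.34033692791124615
plate [0.4975839  0.05586419] 0.47123908052894253 0.1692461973944489
plate [0.39006476 0.08042643] 0.36095395501413907 0.16831865698035356
plate [0.42983785 0.24787751] 0.3609880145385152 0.3404283932115524
padfoot? [0.49512478 0.1644551 ] 0.44377288678991933 0.27433492248722646
padfoot? [0.48582631 0.12287644] 0.44432615221459887 0.23173280520579428
```

View pics/blk.png

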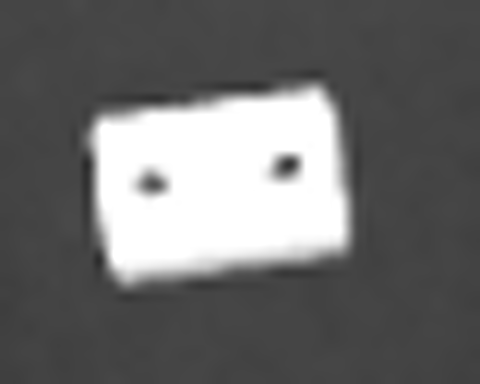

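View pics/s2.png

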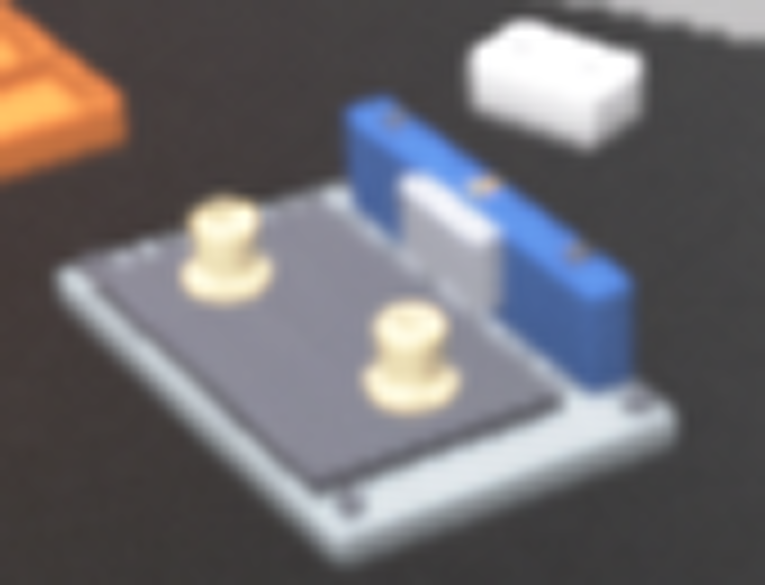

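```bash
cat > plan.py <<'E'
import sys
from h import *
def plan(t,yaw,n,start=None):
    o=robot.get_obs(); p=np.array(o["tool_pos"]); Rm=R.from_euler('xyz',o["ee_rot"])
    T=R.from_euler('xyz',[np.pi,0,yaw]); w=(Rm.inv()*T).as_rotvec()
    print("now",p.round(4),np.round(o["ee_rot"],4),"w",round(o["width"],4),"t",round(o["time"],2))
    step=(np.array(t)-p)/n
    if np.linalg.norm(step)>.0625 or np.linalg.norm(w)/n>.186: print("TOO FAST",np.linalg.norm(step),np.linalg.norm(w)/n)
    for i in range(n):
        print((Rm.inv().apply(step)*1000).round(1).tolist(),(w/n).round(3).tolist()); Rm=Rm*R.from_rotvec(w/n)
a=[float(v) for v in sys.argv[1:]]
plan(a[:3],a[3],int(a[4]))
E
python3 plan.py 0.452 0.194 0.13 -0.22 8
```

```text
now [0.2018 0.5116 0.2054] [-3.1415e+00  1.0000e-04  1.1950e+00] w 0.0941 t 0.45
[-25.5, 43.7, 9.4] [0.0, 0.0, 0.177]
[-17.4, 47.5, 9.4] [0.0, 0.0, 0.177]
[-8.8, 49.8, 9.4] [0.0, 0.0, 0.177]
[0.1, 50.5, 9.4] [0.0, 0.0, 0.177]
[9.0, 49.7, 9.4] [0.0, 0.0, 0.177]
[17.6, 47.4, 9.4] [0.0, 0.0, 0.177]
[25.7, 43.5, 9.4] [0.0, 0.0, 0.177]
[33.0, 38.3, 9.4] [0.0, 0.0, 0.177]
```

```bash
python3 -m handwheel '{"delta_pos":[[-25.5,43.7,9.4],[-17.4,47.5,9.4],[-8.8,49.8,9.4],[0,50.5,9.4],[9,49.7,9.4],[17.6,47.4,9.4],[25.7,43.5,9.4],[33,38.3,9.4]],"rotation":[[0,0,0.177],[0,0,0.177],[0,0,0.177],[0,0,0.177],[0,0,0.177],[0,0,0.177],[0,0,0.177],[0,0,0.177]],"claw":[-0.06,-0.06,-0.06,-0.06,-0.06,-0.06,-0.06,-0.06]}'; python3 plan.py 0.452 0.194 0.024 -0.22 4
python3 - <<'E'
from h import *
s=snap("top"); crop(s,"t2.png",200,150,120,90,6)
s=snap("scene"); crop(s,"s3.png",150,80,150,150,4)
E
```

```text
time: 1.45
tool_pos: [0.4527, 0.1923, 0.1303]
ee_rot: [-3.141, -0.001, -0.227]
wrist_force: [0.6, -0.4, 0.0]
width: 0.05
now [0.4527 0.1923 0.1303] [-3.1409e+00 -7.0000e-04 -2.2690e-01] w 0.05 t 1.45
[-0.3, -0.3, 26.6] [-0.0, -0.0, -0.002]
[-0.3, -0.3, 26.6] [-0.0, -0.0, -0.002]
[-0.3, -0.4, 26.6] [-0.0, -0.0, -0.002]
[-0.3, -0.4, 26.6] [-0.0, -0.0, -0.002]
```

View pics/t2.png

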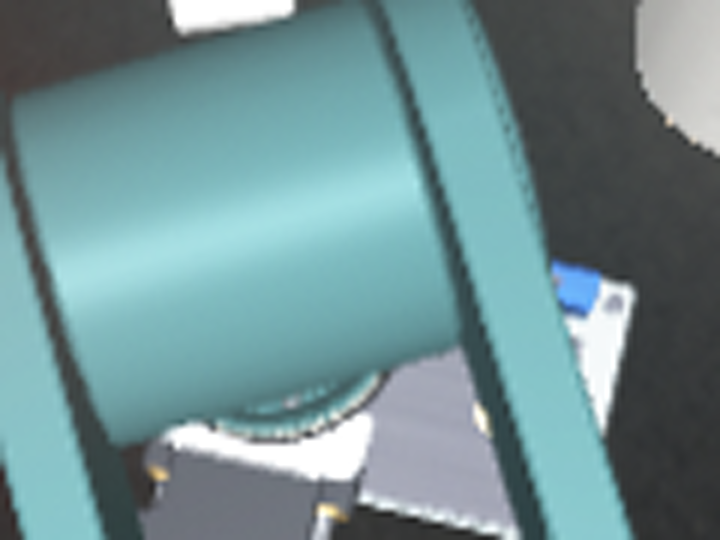

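View pics/s3.png

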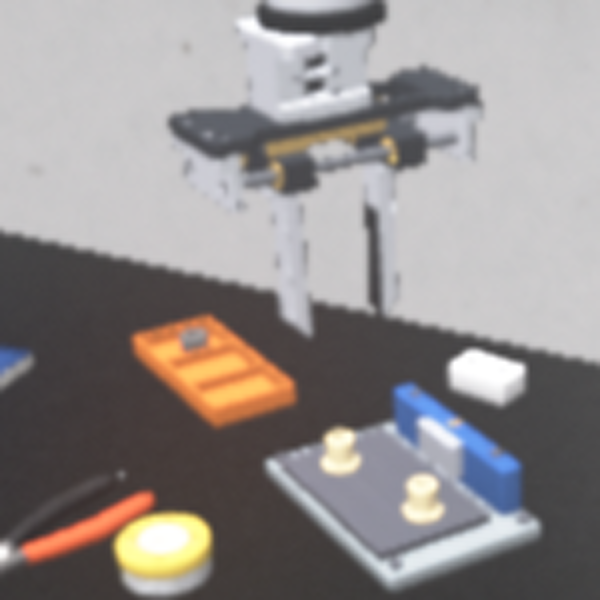

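```bash
python3 -m handwheel '{"delta_pos":[[-0.3,-0.4,26.5],[-0.3,-0.4,26.5],[-0.3,-0.4,26.5],[-0.3,-0.4,26.5],[0,0,0],[0,0,0],[0,0,0],[0,0,0]],"rotation":[[0,0,0],[0,0,0],[0,0,0],[0,0,0],[0,0,0],[0,0,0],[0,0,0],[0,0,0]],"claw":[-0.06,-0.06,-0.06,-0.06,-0.06,1,1,1]}'
python3 - <<'E'
from h import *
s=snap("scene"); crop(s,"s4.png",190,130,110,90,6)
E
```

```text
time: 2.55
tool_pos: [0.4517, 0.1958, 0.0253]
ee_rot: [-3.141, -0.002, -0.221]
wrist_force: [0.6, -0.7, 3.1]
width: 0.0233
```

View pics/s4.png

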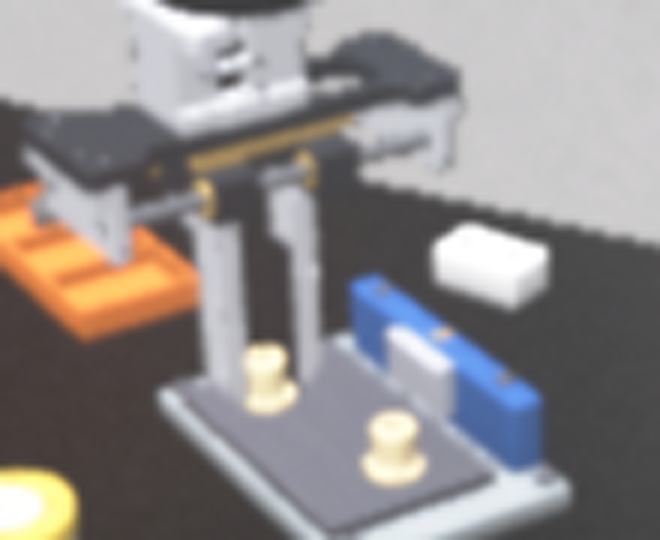

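```bash
python3 - <<'E'
from h import *
s=snap("scene"); o=robot.get_obs(); p=np.array(o["tool_pos"]); Rm=R.from_euler('xyz',o["ee_rot"]).as_matrix()
print(p, o["width"], o["wrist_force"])
c=lambda q:((proj(s,q)-[190,130])*6+2.5).round(0)
print("tcp",c(p))
for sx in (-1,1):
  for sy in (-8,8):
    print(sx,sy,c(p+Rm@[sx*.0117,sy*.001,0]),c(p+Rm@[sx*.0167,sy*.001,0]))
for q in ([.452,.194],[.4527,.1945]):
  print("bush top/bot",c(q+[.042]),c(q+[.02]))
E
```

```text
[0.45169551 0.19577359 0.02535909] 0.02311535499974094 [0.32415797 0.9254852  4.55637468]
tcp [267. 393.]
-1 -8 [235. 393.] [226. 396.]
-1 8 [253. 408.] [243. 411.]
1 -8 [281. 378.] [291. 375.]
1 8 [299. 392.] [308. 389.]
bush top/bot [268. 361.] [271. 404.]
bush top/bot [268. 360.] [271. 403.]
```

```bash
python3 plan.py 0.498 0.397 0.0854 -0.218 4
```

```text
now [0.4517 0.1958 0.0254] [-3.1404e+00 -1.7000e-03 -2.2100e-01] w 0.0231 t 2.65
[0.3, -51.6, -15.0] [-0.0, -0.0, -0.001]
[0.3, -51.6, -15.0] [-0.0, -0.0, -0.001]
[0.4, -51.6, -15.0] [-0.0, -0.0, -0.001]
[0.4, -51.6, -15.0] [-0.0, -0.0, -0.001]
```

```bash
python3 -m handwheel '{"delta_pos":[[0,0,-30],[0,0,-30],[0.3,-51.6,0],[0.3,-51.6,0],[0.4,-51.6,0],[0.4,-51.6,0],[0,0,0],[0,0,0]],"rotation":[[0,0,0],[0,0,0],[0,0,0],[0,0,0],[0,0,0],[0,0,0],[0,0,0],[0,0,0]],"claw":[1,1,1,1,1,1,1,1]}'
python3 plan.py 0.498 0.397 0.035 -0.218 2
python3 - <<'E'
from h import *
s=snap("scene"); crop(s,"s5.png",160,90,130,110,6)
s=snap("top"); crop(s,"t5.png",100,150,130,90,6)
E
```

```text
time: 3.65
tool_pos: [0.4972, 0.396, 0.0838]
ee_rot: [3.14, 0.001, -0.221]
wrist_force: [-0.3, -0.8, -0.5]
width: 0.023
now [0.4972 0.396  0.0838] [ 3.1401e+00  7.0000e-04 -2.2080e-01] w 0.023 t 3.65
[0.3, -0.6, 24.4] [0.001, 0.0, -0.001]
[0.3, -0.6, 24.4] [0.001, 0.0, -0.001]
```

View pics/s5.png

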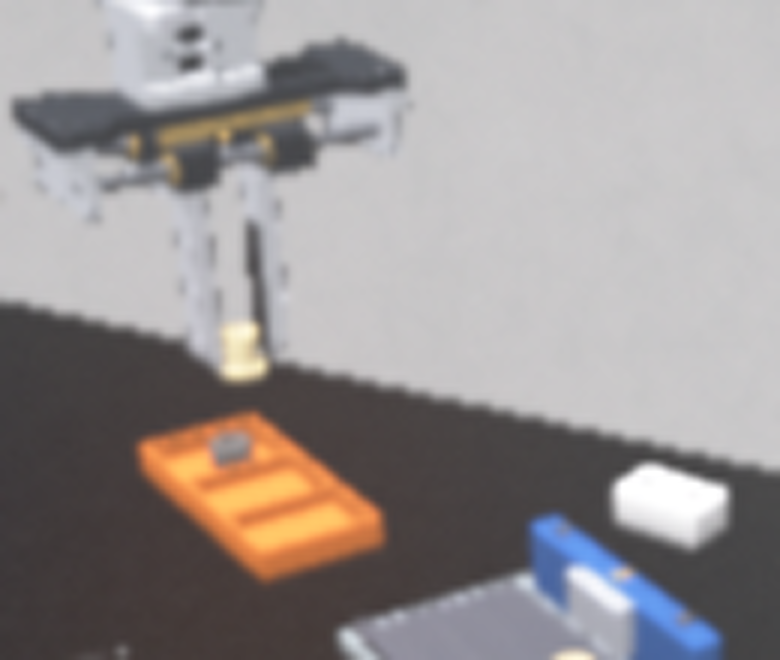

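View pics/t5.png

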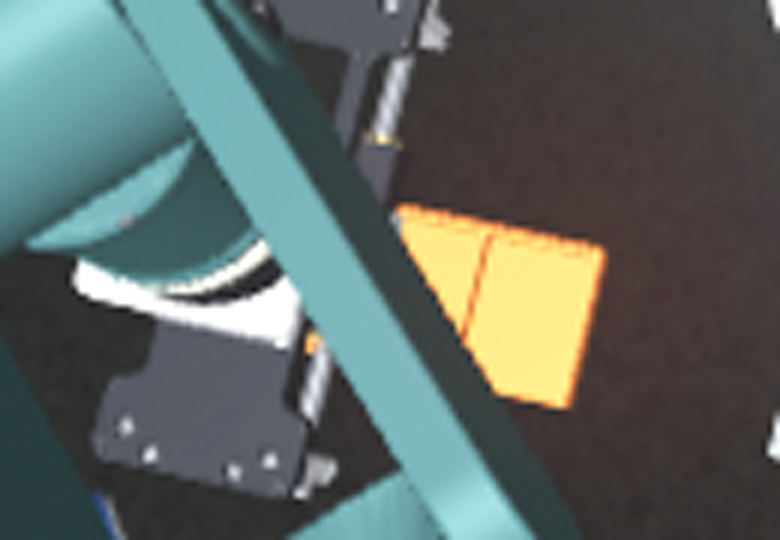

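```bash
python3 - <<'E'
from h import *
s=snap("scene"); c=lambda q:((proj(s,q)-[160,90])*6+2.5).round(0)
print(c([.498,.397,.003]),c([.4874,.349,.003]),c([.5086,.445,.003]))
tx=np.array([.2164,.9763]);ty=np.array([-.9763,.2164]);b=np.array([.498,.397])
for i in(-1,1):
  for j in (-1,1): print("corner",i,j,c([*(b+i*.075*tx+j*.033*ty),.015]))
o=robot.get_obs();p=np.array(o["tool_pos"]);print(o["time"],c(p+[0,0,-.005]),c(p+[0,0,.017]))
E
python3 plan.py 0.498 0.397 0.0095 -0.218 3
```

```text
[258. 506.] [300. 542.] [219. 472.]
corner -1 -1 [380. 523.]
corner -1 1 [260. 559.]
corner 1 -1 [253. 421.]
corner 1 1 [141. 451.]
3.8 [245. 371.] [241. 331.]
now [0.4976 0.3953 0.0846] [ 3.1414e+00 -1.0000e-04 -2.2240e-01] w 0.0233 t 3.8
[0.0, -0.6, 25.0] [0.0, -0.0, -0.001]
[0.0, -0.6, 25.0] [0.0, -0.0, -0.001]
[0.0, -0.6, 25.0] [0.0, -0.0, -0.001]
```

```bash
python3 -m handwheel '{"delta_pos":[[0,-0.6,25],[0,-0.6,25],[0,-0.6,25],[0,0,0],[0,0,0],[0,0,0],[0,0,0],[0,0,0]],"rotation":[[0,0,0],[0,0,0],[0,0,0],[0,0,0],[0,0,0],[0,0,0],[0,0,0],[0,0,0]],"claw":[1,1,1,1,1,0.36,0.36,0.36]}'
python3 - <<'E'
from h import *
s=snap("scene"); crop(s,"s6.png",160,110,110,90,7)
E
```

```text
time: 4.8
tool_pos: [0.4982, 0.3986, 0.0099]
ee_rot: [-3.141, -0.001, -0.221]
wrist_force: [0.2, -0.0, -0.1]
width: 0.0301
```

View pics/s6.png

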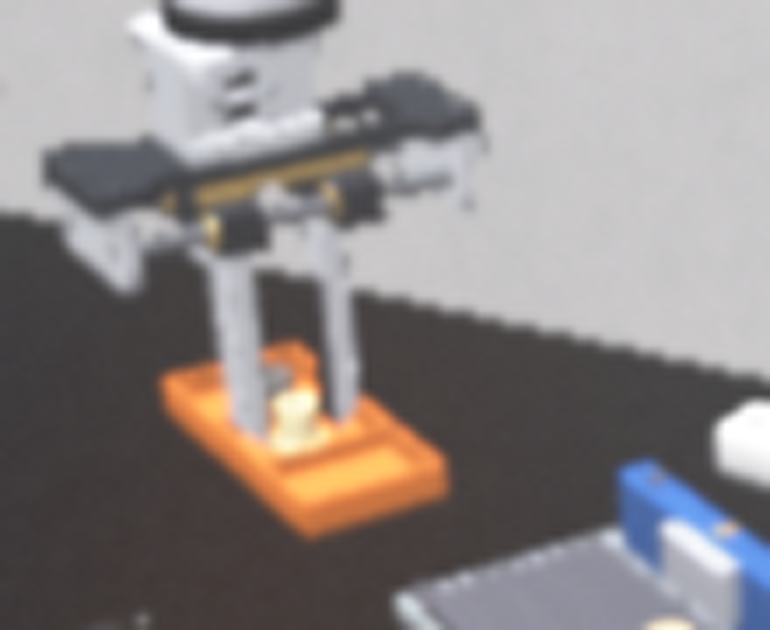

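```bash
python3 plan.py 0.447 0.1113 0.0099 -0.218 5
```

```text
now [0.4981 0.3985 0.0097] [-3.1411e+00 -4.0000e-04 -2.2090e-01] w 0.0302 t 4.85
[2.6, 58.3, -0.1] [-0.0, -0.0, -0.001]
[2.6, 58.3, -0.1] [-0.0, -0.0, -0.001]
[2.5, 58.3, -0.1] [-0.0, -0.0, -0.001]
[2.5, 58.3, -0.1] [-0.0, -0.0, -0.001]
[2.5, 58.3, -0.0] [-0.0, -0.0, -0.001]
```

```bash
python3 -m handwheel '{"delta_pos":[[0,0,-45],[0,0,-45],[2.6,58.3,0],[2.6,58.3,0],[2.5,58.3,0],[2.5,58.3,0],[2.5,58.3,0],[0,0,0]],"rotation":[[0,0,0],[0,0,0],[0,0,0],[0,0,0],[0,0,0],[0,0,0],[0,0,0],[0,0,0]],"claw":[0.36,0.36,0.02,0.02,0.02,0.02,0.02,0.02]}'
python3 plan.py 0.447 0.1113 0.0255 -0.218 3
python3 - <<'E'
from h import *
s=snap("scene"); crop(s,"s7.png",160,100,130,110,6)
c=lambda q:((proj(s,q)-[160,100])*6+2.5).round(0)
print(c([.447,.1113,.02]),c([.447,.1113,.042]))
E
```

```text
time: 5.85
tool_pos: [0.446, 0.1082, 0.0995]
ee_rot: [3.141, -0.001, -0.227]
wrist_force: [-0.0, -0.5, 0.3]
width: 0.0462
now [0.446  0.1082 0.0995] [ 3.1411e+00 -6.0000e-04 -2.2670e-01] w 0.0462 t 5.85
[0.1, -1.1, 24.7] [0.0, -0.0, -0.003]
[0.1, -1.1, 24.7] [0.0, -0.0, -0.003]
[0.1, -1.1, 24.7] [0.0, -0.0, -0.003]
[572. 655.] [571. 611.]
```

View pics/s7.png

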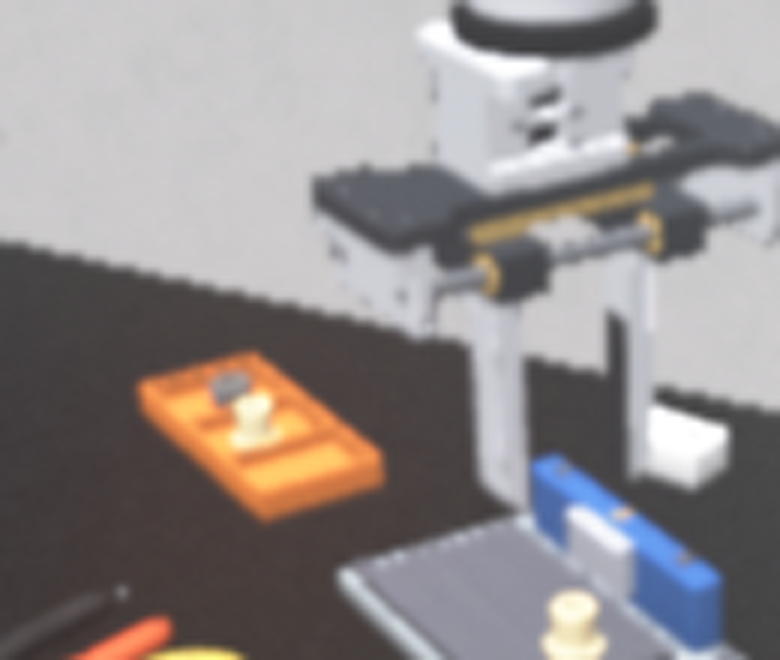

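```bash
python3 -m handwheel '{"delta_pos":[[0.1,-0.8,24.7],[0.1,-0.8,24.7],[0.1,-0.8,24.7],[0,0,0],[0,0,0],[0,0,0],[0,0,0],[0,0,0]],"rotation":[[0,0,0],[0,0,0],[0,0,0],[0,0,0],[0,0,0],[0,0,0],[0,0,0],[0,0,0]],"claw":[0.02,0.02,0.02,0.02,0.02,1,1,1]}'
python3 plan.py 0.4874 0.349 0.085 -0.218 5
```

```text
time: 6.9
tool_pos: [0.4479, 0.1135, 0.0259]
ee_rot: [-3.141, -0.002, -0.221]
wrist_force: [-0.0, -0.4, 2.5]
width: 0.0231
now [0.4479 0.1135 0.0259] [-3.1409e+00 -1.5000e-03 -2.2120e-01] w 0.0231 t 6.9
[-2.6, -47.7, -11.8] [-0.0, -0.0, -0.001]
[-2.6, -47.7, -11.8] [-0.0, -0.0, -0.001]
[-2.5, -47.7, -11.8] [-0.0, -0.0, -0.001]
[-2.5, -47.7, -11.8] [-0.0, -0.0, -0.001]
[-2.5, -47.7, -11.8] [-0.0, -0.0, -0.001]
```

```bash
python3 -m handwheel '{"delta_pos":[[0,0,-30],[0,0,-30],[-2.5,-47.7,0],[-2.5,-47.7,0],[-2.5,-47.7,0],[-2.5,-47.7,0],[-2.5,-47.7,0],[0,0,0]],"rotation":[[0,0,0],[0,0,0],[0,0,0],[0,0,0],[0,0,0],[0,0,0],[0,0,0],[0,0,0]],"claw":[1,1,1,1,1,1,1,1]}'
python3 - <<'E'
from h import *
s=snap("scene"); crop(s,"s8.png",160,100,130,110,6)
c=lambda q:((proj(s,q)-[160,100])*6+2.5).round(0)
E
python3 plan.py 0.4874 0.349 0.0095 -0.218 3
```

```text
time: 7.9
tool_pos: [0.4871, 0.3514, 0.0846]
ee_rot: [-3.141, 0.001, -0.218]
wrist_force: [-0.7, -0.2, 0.3]
width: 0.0231
now [0.487  0.3496 0.0846] [ 3.1405e+00  7.0000e-04 -2.1900e-01] w 0.0233 t 7.95
[0.2, 0.1, 25.0] [0.0, 0.0, -0.0]
[0.2, 0.1, 25.0] [0.0, 0.0, -0.0]
[0.2, 0.1, 25.0] [0.0, 0.0, -0.0]
```

View pics/s8.png

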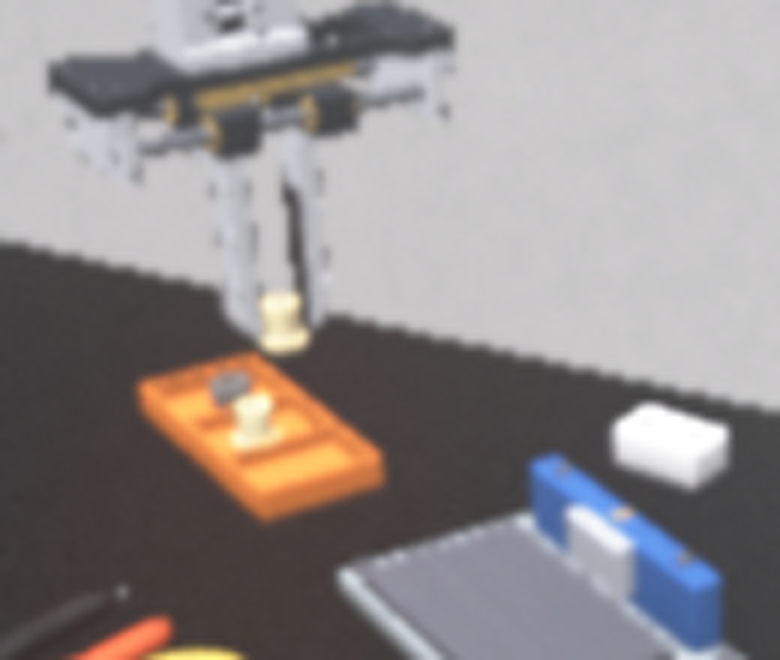

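The bush is held upright over the near cell (held bush near (285,320) in the crop). I'll lower and release it.

```bash
python3 -m handwheel '{"delta_pos":[[0,0,25],[0,0,25],[0,0,25],[0,0,0],[0,0,0],[0,0,0],[0,0,0],[0,0,0]],"rotation":[[0,0,0],[0,0,0],[0,0,0],[0,0,0],[0,0,0],[0,0,0],[0,0,0],[0,0,0]],"claw":[1,1,1,1,1,0.36,0.36,0.36]}'
python3 -m handwheel '{"delta_pos":[[0,0,-40],[0,0,-45],[0,0,-45],[0,0,0],[0,0,0],[0,0,0],[0,0,0],[0,0,0]],"rotation":[[0,0,0],[0,0,0],[0,0,0],[0,0,0.17],[0,0,0.17],[0,0,0.17],[0,0,0.17],[0,0,0.17]],"claw":[0.36,0.36,0.36,-0.6,-0.6,-0.6,-0.6,-0.6]}'
python3 - <<'E'
from h import *
s=snap("scene"); crop(s,"s9.png",160,100,130,110,6)
o=robot.get_obs(); print(o["joint_positions"],o["tool_pos"],o["ee_rot"])
E
```

```text
time: 8.95
tool_pos: [0.4876, 0.3491, 0.0108]
ee_rot: [-3.141, -0.001, -0.221]
wrist_force: [0.5, -0.2, -0.0]
width: 0.0299
time: 9.95
tool_pos: [0.4873, 0.349, 0.1403]
ee_rot: [-3.141, 0.0, -1.076]
wrist_force: [-0.7, 0.4, -0.6]
width: 0.0743
[ 5.26789147e-01  2.17075961e-01  1.35253847e+00 -7.47439173e-05
  1.57178916e+00  1.60668265e+00] [0.48734979 0.34889514 0.14031838] [-3.14140103e+00 -6.79122633e-05 -1.07989359e+00]
```

View pics/s9.png

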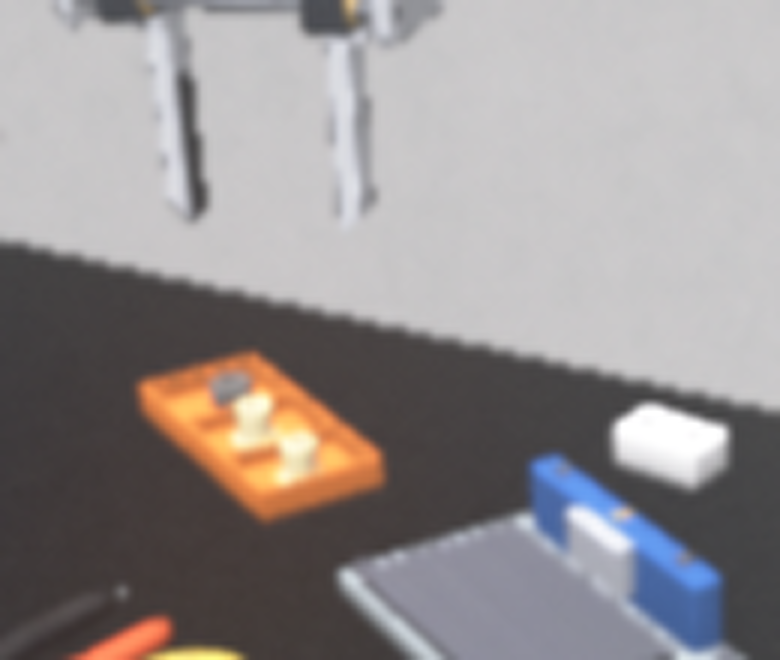

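```bash
python3 - <<'E'
from h import *
s=snap("top"); px=lambda p,:((p[0]+.5)/12-.5+220,(p[1]+.5)/12-.5+132)
a,b=[ray(s,px(p),.02) for p in((152,183),(287,166))]; print((a+b)/2,a,b,np.degrees(np.arctan2((a-b)[1],(a-b)[0])))
a,b=[ray(s,px(p),.02) for p in((92,117),(325,88))]; print("back edge",a,b,(a+b)/2,np.degrees(np.arctan2((a-b)[1],(a-b)[0])),np.linalg.norm(a-b))
s2=snap("scene"); c=lambda q:((proj(s2,q)-[160,100])*6+2.5).round(0)
C=np.array([.628,.2245]);t=np.radians(7);X=np.array([np.cos(t),np.sin(t)]);Y=np.array([-X[1],X[0]])
for i,j in((-1,-1),(-1,1),(1,1),(1,-1)): print(c([*(C+i*.015*X+j*.025*Y),.02]),c([*(C+i*.015*X+j*.025*Y),.0]))
E
python3 plan.py 0.628 0.2245 0.07 -1.447 4
```

```text
[0.62752287 0.22396307 0.02      ] [0.62574697 0.23802975 0.02      ] [0.62929878 0.20989639 0.02      ] 97.19545513338078
back edge [0.63995036 0.25070924 0.02      ] [0.64602353 0.20204371 0.02      ] [0.64298695 0.22637647 0.02      ] 97.11339694541414 0.04904301668538707
[694. 458.] [694. 494.]
[614. 432.] [614. 467.]
[649. 411.] [650. 445.]
[729. 436.] [729. 471.]
now [0.4873 0.3489 0.1403] [-3.1415e+00  1.0000e-04 -1.0681e+00] w 0.075 t 10.1
[44.2, -15.8, 17.6] [-0.0, 0.0, 0.095]
[42.5, -19.9, 17.6] [-0.0, 0.0, 0.095]
[40.4, -23.9, 17.6] [-0.0, 0.0, 0.095]
[38.0, -27.6, 17.6] [-0.0, 0.0, 0.095]
```

```bash
python3 -m handwheel '{"delta_pos":[[44.2,-15.8,17.6],[42.5,-19.9,17.6],[40.4,-23.9,17.6],[38,-27.6,17.6],[0,0,0],[0,0,0],[0,0,0],[0,0,0]],"rotation":[[0,0,0.095],[0,0,0.095],[0,0,0.095],[0,0,0.095],[0,0,0],[0,0,0],[0,0,0],[0,0,0]],"claw":[-0.6,-0.6,-0.6,-0.6,-0.6,-0.6,-0.6,-0.6]}'
python3 plan.py 0.6275 0.2243 0.005 -1.446 3
python3 - <<'E'
from h import *
s=snap("scene"); crop(s,"s10.png",180,100,130,110,6)
E
```

```text
time: 11.1
tool_pos: [0.6273, 0.2252, 0.0709]
ee_rot: [-3.14, 0.0, -1.449]
wrist_force: [0.1, -0.2, -0.9]
width: 0.0752
now [0.6273 0.2252 0.0709] [-3.1401e+00  4.0000e-04 -1.4487e+00] w 0.0752 t 11.1
[0.3, -0.0, 22.0] [-0.001, 0.0, -0.001]
[0.3, -0.0, 22.0] [-0.001, 0.0, -0.001]
[0.3, -0.0, 22.0] [-0.001, 0.0, -0.001]
```

View pics/s10.png

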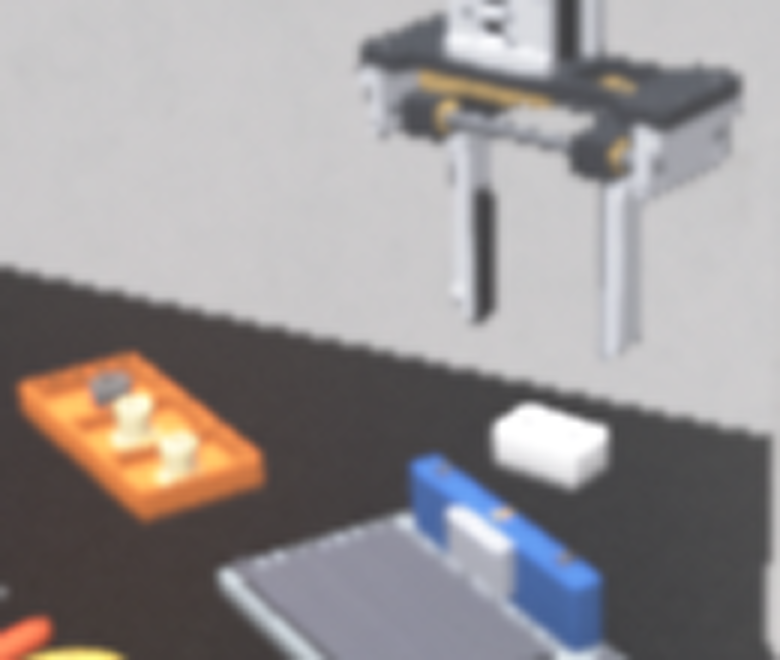

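```bash
python3 -m handwheel '{"delta_pos":[[0.3,0,22],[0.3,0,22],[0.3,0,21],[0,0,0],[0,0,0],[0,0,0],[0,0,0],[0,0,0]],"rotation":[[0,0,0],[0,0,0],[0,0,0],[0,0,0],[0,0,0],[0,0,0],[0,0,0],[0,0,0]],"claw":[-0.6,-0.6,-0.6,-0.6,1,1,1,1]}'
python3 -m handwheel '{"delta_pos":[[0,0,-30],[0,0,-40],[0,0,-20],[0,0,0],[0,0,0],[0,0,0],[0,0,0],[0,0,0]],"rotation":[[0,0,0],[0,0,0],[0,0,0],[0,0,0],[0,0,0],[0,0,0],[0,0,0],[0,0,0]],"claw":[1,1,1,1,1,1,1,1]}'
python3 - <<'E'
from h import *
s=snap("scene"); crop(s,"s11.png",180,80,130,110,6)
s=snap("top"); crop(s,"t11.png",200,120,130,90,6)
yaw=np.radians(-13.35); x=np.array([np.cos(yaw),np.sin(yaw)]); P=np.array([.4924,.1452])
print("seat",P-.015*x, "hover 6mm off",P-.023*x)
E
```

```text
time: 12.15
tool_pos: [0.6285, 0.2234, 0.006]
ee_rot: [-3.139, 0.001, -1.451]
wrist_force: [-0.4, 0.8, 2.6]
width: 0.0495
time: 13.15
tool_pos: [0.6274, 0.223, 0.0941]
ee_rot: [3.141, -0.0, -1.451]
wrist_force: [0.6, 0.1, -0.6]
width: 0.0496
seat [0.47780533 0.14866348] hover 6mm off [0.47002151 0.15051067]
```

View pics/s11.png

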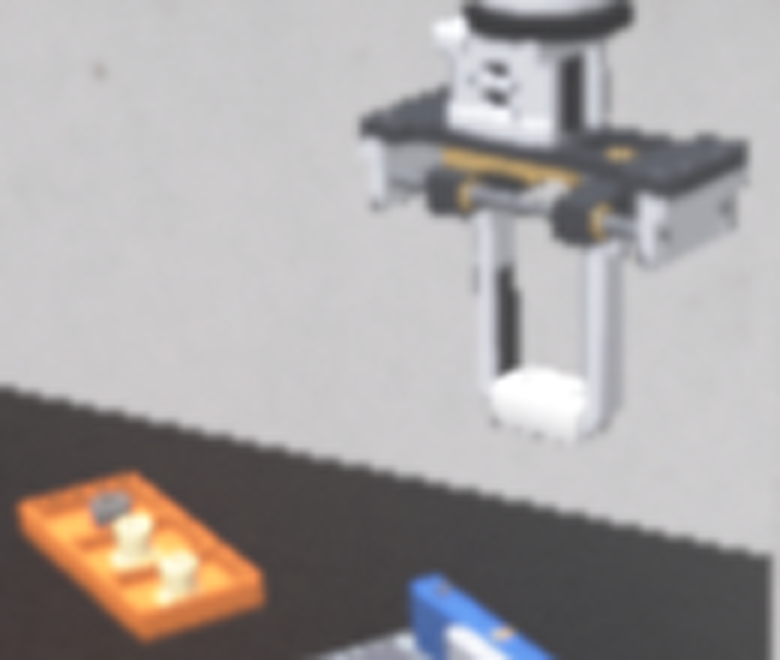

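View pics/t11.png

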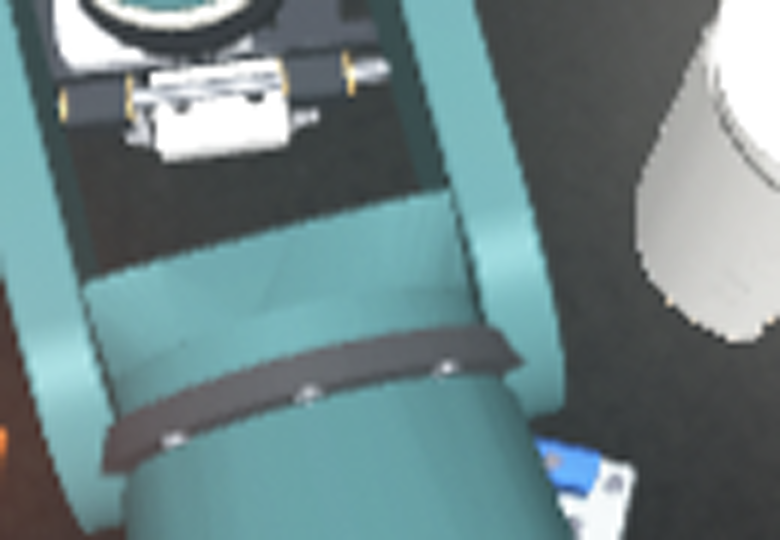

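```bash
python3 plan.py 0.470 0.1505 0.085 -1.8038 4
```

```text
now [0.6276 0.2231 0.0945] [ 3.1413 -0.     -1.451 ] w 0.0497 t 13.25
[13.3, 41.3, 2.4] [0.0, -0.0, 0.088]
[16.9, 40.0, 2.4] [0.0, -0.0, 0.088]
[20.3, 38.3, 2.4] [0.0, -0.0, 0.088]
[23.6, 36.4, 2.4] [0.0, -0.0, 0.088]
```

```bash
python3 -m handwheel '{"delta_pos":[[13.3,41.3,2.4],[16.9,40,2.4],[20.3,38.3,2.4],[23.6,36.4,2.4],[0,0,0],[0,0,0],[0,0,0],[0,0,0]],"rotation":[[0,0,0.088],[0,0,0.088],[0,0,0.088],[0,0,0.088],[0,0,0],[0,0,0],[0,0,0],[0,0,0]],"claw":[1,1,1,1,1,1,1,1]}'
python3 plan.py 0.470 0.1505 0.030 -1.8038 2
python3 - <<'E'
from h import *
s=snap("scene"); crop(s,"s12.png",190,120,110,90,7)
s=snap("top"); crop(s,"t12.png",200,150,130,90,6)
c=lambda q:((proj(s,q)-[190,120])*7+3).round(0)
E
```

```text
time: 14.25
tool_pos: [0.4711, 0.1509, 0.0854]
ee_rot: [-3.141, 0.0, -1.803]
wrist_force: [0.0, -0.5, -1.0]
width: 0.0495
now [0.4711 0.1509 0.0854] [-3.1411e+00  4.0000e-04 -1.8026e+00] w 0.0495 t 14.25
[0.3, 0.5, 27.7] [-0.0, 0.0, 0.001]
[0.3, 0.5, 27.7] [-0.0, 0.0, 0.001]
```

View pics/s12.png

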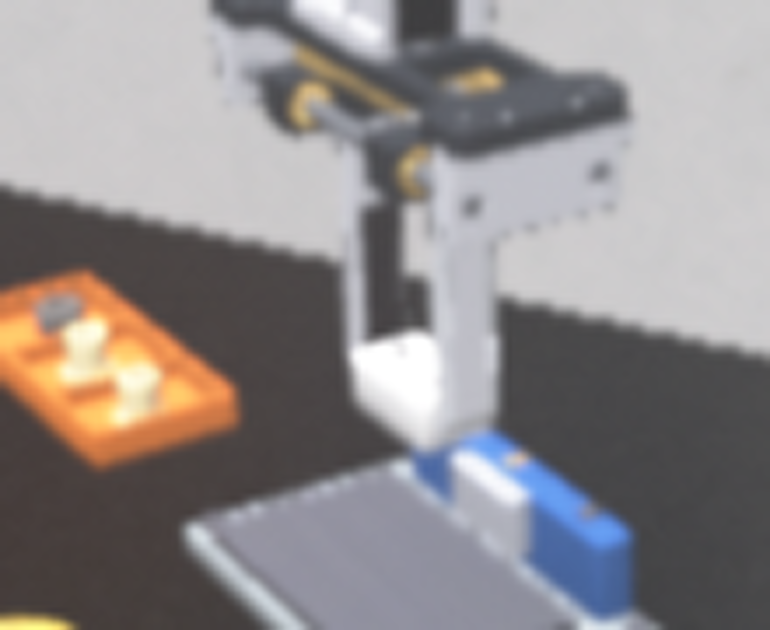

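View pics/t12.png

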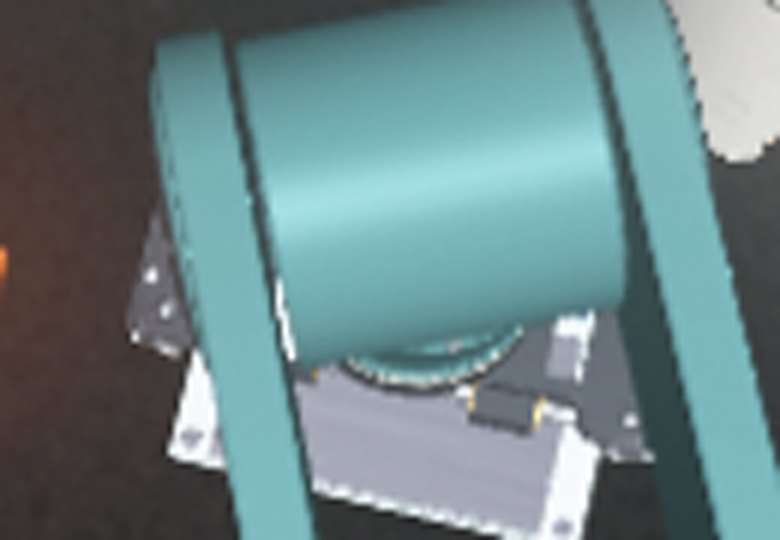

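```bash
python3 -m handwheel '{"delta_pos":[[0.3,0.5,27.7],[0.3,0.5,26],[0,0,0],[0,0,1.5],[0,0,1],[0,0,0],[0,0,0],[0,0,0]],"rotation":[[0,0,0],[0,0,0],[0,0,0],[0,0,0],[0,0,0],[0,0,0],[0,0,0],[0,0,0]],"claw":[1,1,1,1,1,1,1,1]}'
python3 - <<'E'
from h import *
s=snap("scene"); crop(s,"s13.png",200,130,90,75,8)
E
```

```text
time: 15.35
tool_pos: [0.4691, 0.1503, 0.0292]
ee_rot: [-3.141, 0.0, -1.803]
wrist_force: [-0.3, 0.1, -0.7]
width: 0.0494
```

View pics/s13.png

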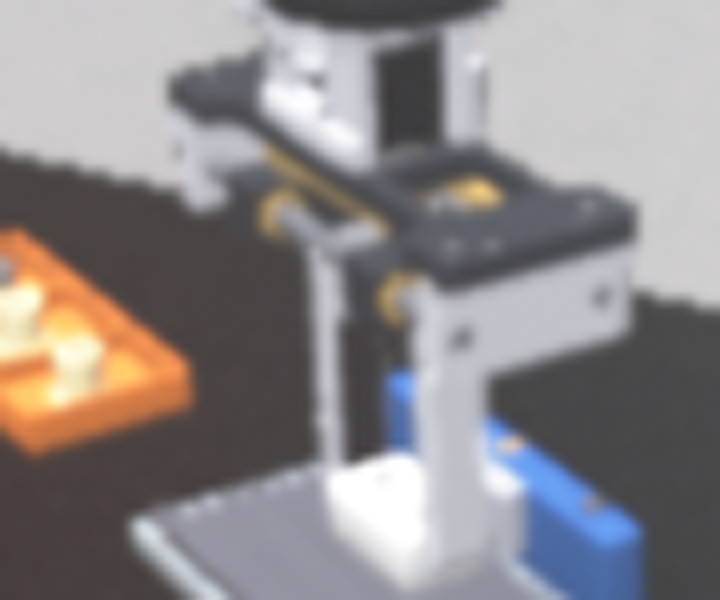

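```bash
python3 -m handwheel '{"delta_pos":[[0,0,1],[0,0,1],[0,-1,0.5],[0,-2,0],[0,-2,0],[0,0,0],[0,0,0],[0,0,0]],"rotation":[[0,0,0],[0,0,0],[0,0,0],[0,0,0],[0,0,0],[0,0,0],[0,0,0],[0,0,0]],"claw":[1,1,1,1,1,1,1,1]}'
```

```text
time: 16.4
tool_pos: [0.4738, 0.1491, 0.0265]
ee_rot: [3.142, 0.0, -1.803]
wrist_force: [0.5, 0.6, -1.1]
width: 0.0498
```

```bash
python3 -m handwheel '{"delta_pos":[[0,-1,0],[0,-1,0],[0,-1,0.3],[0,-0.5,0],[0,-0.5,0],[0,0,0],[0,0,0],[0,0,0]],"rotation":[[0,0,0],[0,0,0],[0,0,0],[0,0,0],[0,0,0],[0,0,0],[0,0,0],[0,0,0]],"claw":[1,1,1,1,1,1,1,1]}'
```

```text
time: 17.4
tool_pos: [0.4777, 0.1481, 0.0262]
ee_rot: [-3.142, 0.0, -1.803]
wrist_force: [0.6, -0.3, -0.9]
width: 0.0499
```

```bash
python3 -m handwheel '{"delta_pos":[[0,-0.5,0],[0,-0.5,0],[0,-0.5,0],[0,-0.5,0],[0,0,0],[0,0,0],[0,0,0],[0,0,0]],"rotation":[[0,0,0],[0,0,0],[0,0,0],[0,0,0],[0,0,0],[0,0,0],[0,0,0],[0,0,0]],"claw":[1,1,1,1,1,1,1,1]}'
```

```text
time: 18.4
tool_pos: [0.4792, 0.1478, 0.0261]
ee_rot: [3.141, -0.0, -1.803]
wrist_force: [-3.1, 0.8, 0.5]
width: 0.0495
```

```bash
python3 -m handwheel '{"delta_pos":[[0,-0.3,0],[0,0,0.3],[0,0,0.3],[0,0,0.3],[0,0,0],[0,0,0],[0,0,0],[0,0,0]],"rotation":[[0,0,0],[0,0,0],[0,0,0],[0,0,0],[0,0,0],[0,0,0],[0,0,0],[0,0,0]],"claw":[1,1,1,1,1,1,1,1]}'
```

```text
time: 19.4
tool_pos: [0.4793, 0.1478, 0.026]
ee_rot: [3.14, 0.0, -1.803]
wrist_force: [-6.4, 0.7, 5.6]
width: 0.0498
```

```bash
python3 -m handwheel '{"delta_pos":[[0,-0.3,0.3],[0,-0.2,0.2],[0,0,0],[0,0,0],[0,0,0],[0,0,0],[0,0,0],[0,0,0]],"rotation":[[0,0,0],[0,0,0],[0,0,0],[0,0,0],[0,0,0],[0,0,0],[0,0,0],[0,0,0]],"claw":[1,1,1,1,1,1,1,1]}'
python3 - <<'E'
from h import *
s=snap("scene"); crop(s,"s14.png",200,130,90,75,8)
for i in range(4):
    t=snap("top"); o=robot.get_obs(); f=np.array(o["wrist_force"]); y=np.radians(-13.3)
    print("F into fence",-(f[0]*np.cos(y)+f[1]*np.sin(y)),"down",f[2], o["tool_pos"],o["ee_rot"],np.array(o["wrist_torque"]).round(2))
crop(t,"t14.png",100,150,240,120,3)
E
```

```text
time: 20.4
tool_pos: [0.4793, 0.1478, 0.026]
ee_rot: [3.139, -0.0, -1.803]
wrist_force: [-8.9, 0.5, 9.3]
width: 0.05
F into fence 7.688334930960085 down 9.221617056811859 [0.47928326 0.14775594 0.02598086] [ 3.13917450e+00 -8.67751750e-05 -1.80292899e+00] [ 0.1   1.82 -0.1 ]
F into fence 8.355781920835277 down 9.6911421077597 [0.47928492 0.14775157 0.02598716] [ 3.13918737e+00 -8.64117153e-05 -1.80289614e+00] [ 0.18  1.73 -0.06]
F into fence 9.23431013261234 down 9.514757283465096 [0.47930236 0.14773218 0.02598802] [ 3.13924211e+00 -5.67154162e-05 -1.80299461e+00] [ 0.17  1.77 -0.03]
F into fence 8.837983399459626 down 9.120468286384739 [0.4792633  0.14775893 0.02598038] [ 3.13919333e+00 -1.17228914e-04 -1.80286346e+00] [ 0.21  1.7  -0.11]
```

View pics/s14.png

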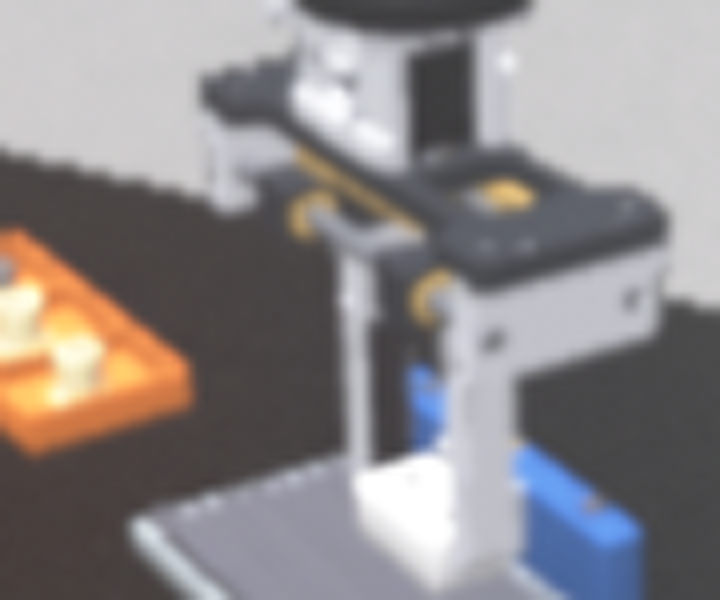

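View pics/t14.png

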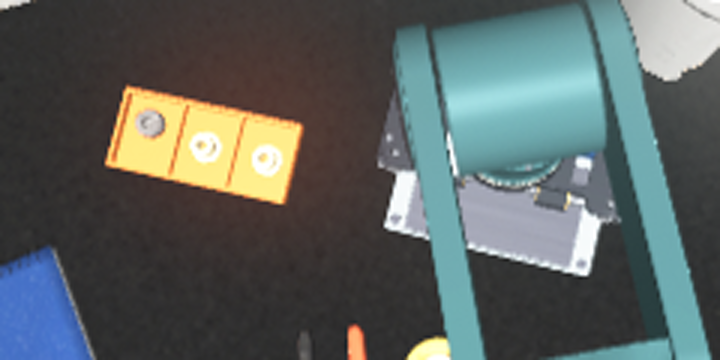

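```bash
python3 -m handwheel '{"delta_pos":[[0,-0.1,0.2],[0,0,0],[0,0,0],[0,0,0],[0,0,0],[0,0,0],[0,0,0],[0,0,0]],"rotation":[[0,0,0],[0,0,0],[0,0,0],[0,0,0],[0,0,0],[0,0,0],[0,0,0],[0,0,0]],"claw":[1,1,1,1,1,1,1,1]}' && python3 - <<'E'
from h import *
o=robot.get_obs(); print(o["wrist_force"],o["width"]); print(robot.close_job())
E
```

```text
time: 21.65
tool_pos: [0.4793, 0.1477, 0.026]
ee_rot: [3.139, -0.0, -1.803]
wrist_force: [-8.9, 1.2, 10.6]
width: 0.0496
[-8.91690607  1.1749445  10.62891797] 0.049582965577102976
the job is handed in; nothing more can be done
None
```

I finished the task and handed it in at about 21.7 s; no verdict came back.

- **Bushes:** both stand upright and released in the two free cells, bush_1 in the middle one and bush_2 in the one nearest the robot. The last pictures showed them near the centres of their cells, with the nut still in its own.
- **Block:** it sits on the bed against the pad, about 1 mm off the pad's middle. My grip stayed steady at 49.6 mm. The tool height puts the block's underside on the bed's top, and the tool yaw matched the fence's direction to within about 0.3°.
- **Pressing at hand-in:** the wrist sensor read about 9 N into the fence and about 10.6 N down. These are wrist readings, so friction on the fence could carry a small part of the downward force.
- **Disagreement:** contact with the pad came about 1.6 mm further on than my camera estimate of its face, within the calibration error.
- **Not checked:** the last top view hid most of the block under the arm. I did not measure the tin or the mug again, but the arm never went near them.

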